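Load long hose handles into the clamp cradle

ROBOT

A 6-joint arm with a two-finger parallel gripper is mounted at the origin on the work surface. World frame = base frame: x ahead of the robot, y to its left, z up, the work surface at z = 0. Lengths are in mm, angles in degrees, forces in N, time in s.
With the tool pointing down it reaches from about 300 to 850 mm from the base axis. Payload 4.2 kg.
Tool frame: the origin (TCP) lies midway between the tips of the shut fingers; the grasp point (between the pads) lies 19 mm behind it; z points along the fingers, y is the line along which they close (so a half turn about z gives the same grasp; the last joint's range is limited). The gripper opens to 91 mm and grips with 3 to 60 N. Pads are 32 mm wide; open, the fingers measure 118 mm over their backs; the gripper's body (76 mm by 178 mm) begins 60 mm behind the grasp point.
Start: joints at [-75, 18.312, 89.639, -0, 72.044, -1.146], TCP at [159.902, -552.336, 213.976] pointing down, gripper open.
Joint ranges: [-177.97, 177.97], [-48.28, 115.42], [12.27, 149.76], [-77.06, 257.06], [2.81, 150.46], [-146.56, 146.56]. Speed limits (degrees/s): [147.25, 147.25, 180, 180, 180, 180].

INTERFACE

Orientations are given as [roll, pitch, yaw] about the fixed x, y, z axes, in that order (R = Rz(yaw) Ry(pitch) Rx(roll)).
In Python, from workcell import state, grab_frame, camera_model, workorder gives the robot as it stands.
- The arm moves only by the tool carry_out, never from a script. Its argument "commands" is a list of rows, each a list of 7 numbers: the turn, a rotation vector about the tool's x, y, z in degrees, then the shift along the tool's x, y, z in mm, then the opening, from -1 (shut) to 1 (fully open). In form: [[ax, ay, az, dx, dy, dz, hand], ...]. A call has 1 to 20 rows; each row is the pose to reach, as a shift and turn from the pose commanded when the call began, along the tool's axes at that moment; what a row does not reach only later rows make up. A row lasts 1/10 s, in which the tool goes at most 50 mm and 8.59 degrees, less where a joint would pass 70% of its speed; a pose out of reach is approached as far as the arm can. A call with a gripper value outside its range is refused whole. The fingers move at their own pace and stop on an object; "force" is the grip in N (left out, the last holds). Time passes only in rows, so rows that repeat a pose let the fingers close. It gives the time, the measured TCP pose, the force, the opening and the grip force at its end, in the units of the state.
- state(): the state, without advancing time (a new reading comes with each control period).
- grab_frame(name): name is "scene" or "top"; returns the picture (384x512x3 uint8, red, green, blue); there is no depth.
- camera_model(name): a dict with "fx", "fy", "cx", "cy" (pixels), "dist" ([k1, k2, p1, p2, k3] as OpenCV has them; the pictures are not rectified), "origin" and "rotation" of the camera in the world. Camera axes: x right, y up, looking along -z (the intrinsics and any distortion apply to the point x, -y, -z); pixel columns grow to the right and rows downward; lengths in mm; the calibration is good to about 2 mm. A picture is of the moment at which its call begins. camera_model takes no time and is no camera call.
- workorder.job_done(): hands the job in; it is judged then, once.
The state is a dict: "time_s": time; "qpos": joint angles; "qvel": joint speeds; "effort": joint torques, N m; "ee_pos": TCP position; "ee_rot": TCP orientation; "force": force on the tool from outside, world axes, zero at the start; "torque": the same for the moment, N m; "gripper_width": finger opening in mm; "gripper_force": force on a finger pad.
Only numpy, scipy, OpenCV 4.12 (cv2) and the standard library are available. Lean on these libraries where they do the work, as an engineer would, in place of code of your own. Each camera call takes 0.05 s, during which the arm holds its last target. There are 200 camera calls.

TASK

Pick the two long wooden hose handles out of the sloped bin and lay one in each bay of the carrying cradle, leaving the two short ones in the bin. Then slide the cradle's steel stop up against the handles until both are held between it and the end wall with no gap, and lock it there by turning its black clamp bar clockwise (seen from above) until tight. Do not disturb the clay bowls and the canister.

Things in the scene. Friction and masses are not known exactly. Their poses are not given: they have to be found in the camera images.
- bin: fixed aluminium bin, 240 (x) by 344 mm (y), origin on the counter under its middle. Floor slopes 15 deg down to the -x end, 45 mm high at the middle. Four lanes along x, centres at y = -126, -42, 42, 126 mm; 4 mm walls 30 mm above the floor. Rubber strips 3 mm high, 9 to 15 mm beside the lane's centre line, 21 to 55 mm before and behind its middle, stop rolling
- long_a: long turned wooden hose handle, a plain round bar 26 mm in diameter and 180 mm long; origin at its middle, on its axis; x runs along it. It starts lying in one of the bin's four lanes, middle of the bar at the middle of the lane, sloping with the bin floor. Mass about 70 g.
- long_b: the other long one, like long_a: turned wooden hose handle, a plain round bar 26 mm in diameter and 180 mm long; origin at its middle, on its axis; x runs along it. It starts lying in one of the bin's four lanes, middle of the bar at the middle of the lane, sloping with the bin floor.
- short_a: short turned wooden hose handle, a plain round bar 26 mm in diameter and 115 mm long; origin at its middle, on its axis; x runs along it. It starts lying in one of the bin's four lanes, middle of the bar at the middle of the lane, sloping with the bin floor. To be left there.
- short_b: the other short one, like short_a (115 mm long, 26 mm in diameter). To be left in the bin.
- cradle: fixed carrying cradle: base x -150 to 140, y -75 to 75, 12 mm thick; origin on the counter; x points from the stop to the end wall (steel, 68 mm high, face at x = 125). Bays along x at y = 40 and -40 mm; each has two black V rests, 14 mm long, at x = -20 and 90, 48 mm high, reaching 23 mm either side of the bay's axis; between them 38 mm free under the axis. Middle rail 26 mm wide and high
- bay_left (a point): seat of the bay at the cradle's +y side: where the middle of a long handle is, on its axis, when it lies in the V rests against the end wall (50 mm above the counter, 90 mm from the end wall's face); axes as the cradle's
- bay_right (a point): the same for the bay at the cradle's -y side
- stop (a joint): travel of the sliding stop in m towards the end wall (cradle +x): 0 = fully open (its face 240 mm from the end wall), 0.060 = face 180 mm from the end wall, limit 0.075. Starts between 0 and 0.03. Slides with about 2 N while the clamp is loose; held by friction when tight.
- stop_face (a point): middle of the stop's face towards the handles, 50 mm above the counter; axes as the cradle's. The stop is a steel cross bar 134 mm wide (y), 24 mm thick (x), from 29 to 65 mm above the counter; its middle lies 12 mm behind this point.
- clamp (a joint): turn of the clamp bar in rad, growing clockwise seen from above: 0 = bar along the cradle's x, loose; starts between 0 and 0.25; begins to grip at about 1.0; tight at its limit of 1.4 (about 80 degrees). Stays where it is left.
- clamp_grip (a point): grip point of the black clamp bar on top of the stop, on its vertical axis, 93 mm above the counter; x runs along the bar. The bar is 60 mm long, 14 mm thick and reaches from 75 to 103 mm above the counter; it travels with the stop.
- bowl_a: bystander: upright clay bowl with a stem, 74 mm in diameter, 89 mm high; origin under its foot
- bowl_b: bystander: a second clay bowl of the same kind beyond the bin and the cradle
- canister: bystander: steel canister, 80 mm in diameter, 100 mm high; origin under its bottom
Not all that is in view belongs to the job. Leave any red or turquoise look-alike of the long_a alone.

How it is judged (in metres and radians):
On the way, in this order (a step that is already met when the one before it is completed fails the run):
1. one long handle lies released in a bay of the cradle ((((y of long_a in the frame of bay_left between -0.006 and 0.006 m and z of long_a in the frame of bay_left between -0.005 and 0.005 m and x of long_a in the frame of bay_left between -0.06 and 0.012 m and angle between the x axis of long_a and the x axis of cradle, either way round below 0.06 rad) and contact force between long_a and the fingers below 0.2 N) or ((y of long_a in the frame of bay_right between -0.006 and 0.006 m and z of long_a in the frame of bay_right between -0.005 and 0.005 m and x of long_a in the frame of bay_right between -0.06 and 0.012 m and angle between the x axis of long_a and the x axis of cradle, either way round below 0.06 rad) and contact force between long_a and the fingers below 0.2 N) or ((y of long_b in the frame of bay_left between -0.006 and 0.006 m and z of long_b in the frame of bay_left between -0.005 and 0.005 m and x of long_b in the frame of bay_left between -0.06 and 0.012 m and angle between the x axis of long_b and the x axis of cradle, either way round below 0.06 rad) and contact force between long_b and the fingers below 0.2 N) or ((y of long_b in the frame of bay_right between -0.006 and 0.006 m and z of long_b in the frame of bay_right between -0.005 and 0.005 m and x of long_b in the frame of bay_right between -0.06 and 0.012 m and angle between the x axis of long_b and the x axis of cradle, either way round below 0.06 rad) and contact force between long_b and the fingers below 0.2 N))), for 0.2 s.
2. both long handles lie released in the cradle, one in each bay ((((y of long_a in the frame of bay_left between -0.006 and 0.006 m and z of long_a in the frame of bay_left between -0.005 and 0.005 m and x of long_a in the frame of bay_left between -0.06 and 0.012 m and angle between the x axis of long_a and the x axis of cradle, either way round below 0.06 rad) and (y of long_b in the frame of bay_right between -0.006 and 0.006 m and z of long_b in the frame of bay_right between -0.005 and 0.005 m and x of long_b in the frame of bay_right between -0.06 and 0.012 m and angle between the x axis of long_b and the x axis of cradle, either way round below 0.06 rad)) or ((y of long_a in the frame of bay_right between -0.006 and 0.006 m and z of long_a in the frame of bay_right between -0.005 and 0.005 m and x of long_a in the frame of bay_right between -0.06 and 0.012 m and angle between the x axis of long_a and the x axis of cradle, either way round below 0.06 rad) and (y of long_b in the frame of bay_left between -0.006 and 0.006 m and z of long_b in the frame of bay_left between -0.005 and 0.005 m and x of long_b in the frame of bay_left between -0.06 and 0.012 m and angle between the x axis of long_b and the x axis of cradle, either way round below 0.06 rad))) and contact force between each of long_a, long_b and the fingers below 0.2 N), for 0.2 s.
3. the stop has been slid up against the handles, which touch the end wall ((((y of long_a in the frame of bay_left between -0.006 and 0.006 m and z of long_a in the frame of bay_left between -0.005 and 0.005 m and x of long_a in the frame of bay_left between -0.006 and 0.006 m and angle between the x axis of long_a and the x axis of cradle, either way round below 0.06 rad) and (y of long_b in the frame of bay_right between -0.006 and 0.006 m and z of long_b in the frame of bay_right between -0.005 and 0.005 m and x of long_b in the frame of bay_right between -0.006 and 0.006 m and angle between the x axis of long_b and the x axis of cradle, either way round below 0.06 rad)) or ((y of long_a in the frame of bay_right between -0.006 and 0.006 m and z of long_a in the frame of bay_right between -0.005 and 0.005 m and x of long_a in the frame of bay_right between -0.006 and 0.006 m and angle between the x axis of long_a and the x axis of cradle, either way round below 0.06 rad) and (y of long_b in the frame of bay_left between -0.006 and 0.006 m and z of long_b in the frame of bay_left between -0.005 and 0.005 m and x of long_b in the frame of bay_left between -0.006 and 0.006 m and angle between the x axis of long_b and the x axis of cradle, either way round below 0.06 rad))) and value of joint stop above 0.055 m), for 0.2 s.
4. the clamp bar has been turned tight with the stop home (value of joint clamp above 1.1 rad and value of joint stop above 0.055 m), for 0.2 s.
At the end, for the whole second after the job is handed in: Both long handles rest in the V bays, one in each: within 6 mm of the seat along and across, 5 mm in height, 0.06 rad in direction; stop at 0.055 m or more (under 5 mm slack); clamp past 1.1 rad; short handles within 30 mm of their starts (all of step 4 and (((y of long_a in the frame of bay_left between -0.006 and 0.006 m and z of long_a in the frame of bay_left between -0.005 and 0.005 m and x of long_a in the frame of bay_left between -0.006 and 0.006 m and angle between the x axis of long_a and the x axis of cradle, either way round below 0.06 rad) and (y of long_b in the frame of bay_right between -0.006 and 0.006 m and z of long_b in the frame of bay_right between -0.005 and 0.005 m and x of long_b in the frame of bay_right between -0.006 and 0.006 m and angle between the x axis of long_b and the x axis of cradle, either way round below 0.06 rad)) or ((y of long_a in the frame of bay_right between -0.006 and 0.006 m and z of long_a in the frame of bay_right between -0.005 and 0.005 m and x of long_a in the frame of bay_right between -0.006 and 0.006 m and angle between the x axis of long_a and the x axis of cradle, either way round below 0.06 rad) and (y of long_b in the frame of bay_left between -0.006 and 0.006 m and z of long_b in the frame of bay_left between -0.005 and 0.005 m and x of long_b in the frame of bay_left between -0.006 and 0.006 m and angle between the x axis of long_b and the x axis of cradle, either way round below 0.06 rad))) and linear speed of each of long_a, long_b below 0.02 m/s and distance of each of short_a, short_b from where it was at the start of the episode below 0.03 m); the robot touches nothing.
It fails at once if a short handle is moved more than 30 mm (distance of any of short_a, short_b from where it was at the start of the episode above 0.03 m).
It fails at once if a clay bowl or the canister is moved more than 20 mm or tipped (distance of any of bowl_a, bowl_b, canister from where it was at the start of the episode above 0.02 m or angle between any of bowl_a, bowl_b, canister's own z axis and vertical above 0.3 rad).
It also fails if it takes over 72 s, if anything falls off the work surface, if the arm or the gripper's body presses on something with over 40 N, if the wrist force passes 120 N, or if a joint passes its speed limit or range.

## Working session

There is one attempt and no reset: what is moved stays moved. The work goes in short steps, Python scripts to look and compute and a tool call to move; the robot and the scene stay as the last step left them, time stands still between calls to the robot, and variables do not carry over. Pictures are saved under pics/ and viewed, at most 13 in all, crops included, and the job is handed in when it is done.

Besides the shell and the picture viewer there is one more tool, called after "Request:" as name(argument=value, ...) on one line, values as JSON. carry_out: Moves the arm, as the interface text tells. Its arguments: {"type":"object","properties":{"commands":{"type":"array"},"force":{"type":"number"}},"required":["commands"]}

```bash
mkdir -p pics; ls
cat > h.py <<'E'
import numpy as np, cv2
from workcell import state, grab_frame, camera_model
def ray(cam,uv):
    m=camera_model(cam);K=np.array([[m['fx'],0,m['cx']],[0,m['fy'],m['cy']],[0,0,1]])
    p=cv2.undistortPoints(np.array([[uv]],float),K,np.array(m['dist'],float))[0,0]
    return np.array(m['origin'],float),np.array(m['rotation'],float).reshape(3,3)@np.array([p[0],-p[1],-1.])
def plane(cam,uv,z):
    o,d=ray(cam,uv);return o+d*(z-o[2])/d[2]
def two(c1,u1,c2,u2):
    o1,d1=ray(c1,u1);o2,d2=ray(c2,u2)
    t=np.linalg.lstsq(np.c_[d1,-d2],o2-o1,rcond=None)[0]
    a,b=o1+d1*t[0],o2+d2*t[1];return (a+b)/2,np.linalg.norm(a-b)
def proj(cam,P):
    m=camera_model(cam);K=np.array([[m['fx'],0,m['cx']],[0,m['fy'],m['cy']],[0,0,1]])
    R=np.array(m['rotation'],float).reshape(3,3)
    q=(np.atleast_2d(P)-np.array(m['origin']))@R*np.array([1,-1,-1])
    return cv2.projectPoints(q.reshape(-1,1,3),np.zeros(3),np.zeros(3),K,np.array(m['dist'],float))[0][:,0]
E
python3 - <<'E'
from h import *
for c in('scene','top'):
    f=grab_frame(c);np.save(c,f);cv2.imwrite(f'pics/{c}0.png',cv2.resize(f[:,:,::-1],(800,600),interpolation=cv2.INTER_CUBIC));print(c,camera_model(c))
print(state())
E
```

```text
pics
scene {'fx': 461.7271937104684, 'fy': 461.7271937104684, 'cx': 260.53315402301894, 'cy': 198.01309526031014, 'dist': array([0.06215791, 0.        , 0.        , 0.        , 0.        ]), 'origin': array([ 1526.85875622, -1071.90981217,  1053.28873903]), 'rotation': array([56.86720728, -1.10872532, 43.77346619])}
top {'fx': 381.6390141956266, 'fy': 381.6390141956266, 'cx': 257.7147410403989, 'cy': 194.49304704467673, 'dist': array([0.03806742, 0.        , 0.        , 0.        , 0.        ]), 'origin': array([ 4.52132265e+02, -1.09386839e+00,  1.25740336e+03]), 'rotation': array([  3.55171565,   0.29482764, -91.07174165])}
{'time_s': 0.1, 'qpos': array([-7.50013294e+01,  1.83483179e+01,  8.96990155e+01,  1.26548811e-03,
        7.20457000e+01, -1.14676971e+00]), 'qvel': array([-0.00419346, -0.04496657, -0.06843239, -0.03353057,  0.09901877,
       -0.04244493]), 'effort': array([ 3.06650727e-04, -4.13332987e+01, -2.32510167e+01,  7.29508116e-02,
        4.22026694e-02, -4.36060225e-05]), 'ee_pos': array([ 159.77465305, -551.87878064,  213.20367891]), 'ee_rot': array([-1.79907009e+02, -3.06491490e-03,  1.61450468e+01]), 'force': array([ 0.62401169, -0.55470604, -0.79367603]), 'torque': array([-0.03706998,  0.0168283 , -0.04200802]), 'gripper_force': 0.0, 'gripper_width': 91.48528091929577}
```

View pics/top0.png

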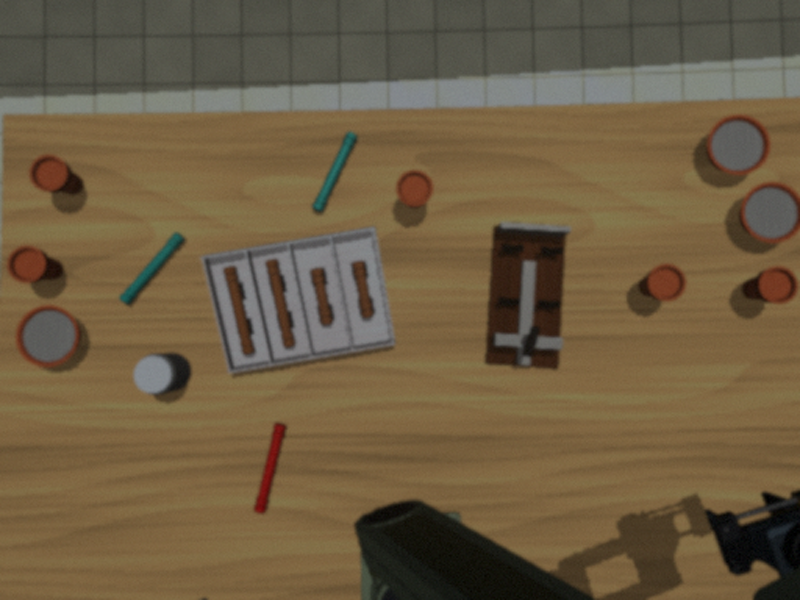

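View pics/scene0.png

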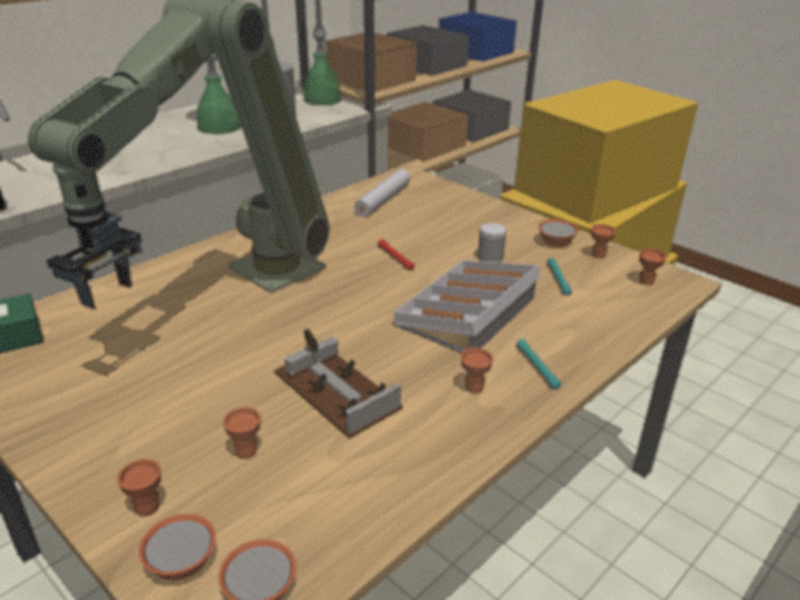

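```bash
sed -i "s/np.array(m\['rotation'\],float).reshape(3,3)/Rot.from_euler('xyz',m['rotation'],degrees=True).as_matrix()/; 1a from scipy.spatial.transform import Rotation as Rot" h.py
python3 - <<'E'
from h import *
for c,(x0,x1,y0,y1),s in(('top',(120,380,140,245),3),('scene',(170,360,160,285),4)):
    f=np.mean([grab_frame(c).astype(float) for _ in range(6)],0);np.save(c,f)
    cr=np.clip(f[y0:y1,x0:x1,::-1]*1.4,0,255).astype(np.uint8)
    cv2.imwrite(f'pics/{c}1.png',cv2.resize(cr,None,fx=s,fy=s,interpolation=cv2.INTER_CUBIC))
    hsv=cv2.cvtColor(f.astype(np.uint8),cv2.COLOR_RGB2HSV)
    r,g,b=[f[:,:,i] for i in range(3)]
    m=((r-b>25)).astype(np.uint8);z=np.zeros_like(m);z[y0:y1,x0:x1]=m[y0:y1,x0:x1]
    if c=='top': # inside the bin
        z[:]=0;z[150:236,134:248]=m[150:236,134:248]
    for k in cv2.findContours(z,cv2.RETR_LIST,cv2.CHAIN_APPROX_NONE)[0]:
        if 40<cv2.contourArea(k)<2500: print(c,cv2.contourArea(k),cv2.boundingRect(k),[np.round(v,1) for v in cv2.minAreaRect(k)[:2]],cv2.minAreaRect(k)[2], f[tuple(np.int32(cv2.minAreaRect(k)[0])[::-1])].round())
E
```

```text
top 471.5 (171, 222, 77, 14) [array([209. , 228.5]), array([13., 76.])] 90.0 [93. 84. 74.]
top 250.5 (134, 187, 12, 49) [array([139.5, 211. ]), array([11., 48.])] 0.0 [122. 104.  84.]
top 179.5 (200, 172, 12, 36) [array([205.6, 189.4]), array([35.9,  6.9])] 78.69007110595703 [84. 53. 34.]
top 288.0 (144, 171, 18, 55) [array([152.6, 198. ]), array([56. ,  6.7])] 77.34745025634766 [87. 54. 32.]
top 178.0 (226, 168, 12, 35) [array([232.1, 184.9]), array([35.1,  6.7])] 79.11447143554688 [85. 53. 32.]
top 274.0 (171, 167, 17, 55) [array([179.2, 193.7]), array([55.7,  6.2])] 77.90524291992188 [87. 55. 34.]
top 98.0 (241, 150, 7, 38) [array([244. , 168.5]), array([37.,  6.])] 90.0 [112.  98.  82.]
top 406.0 (134, 150, 72, 13) [array([169.5, 156. ]), array([12., 71.])] 90.0 [110.  96.  78.]
scene 289.0 (330, 216, 30, 34) [array([344.2, 232.7]), array([41.3,  8.7])] 48.8140754699707 [ 68. 132. 124.]
scene 1610.0 (182, 211, 75, 67) [array([218.2, 245.1]), array([77. , 44.9])] 37.40536117553711 [144. 139. 135.]
scene 99.0 (270, 197, 27, 8) [array([283. , 200.3]), array([26.4,  5.1])] 6.340191841125488 [136.  96.  67.]
scene 83.5 (282, 188, 26, 7) [array([294.5, 190.9]), array([25.4,  4.3])] 6.340191841125488 [131.  98.  77.]
scene 110.5 (286, 179, 39, 7) [array([305. , 182.2]), array([38.2,  4.2])] 4.763641834259033 [134.  96.  70.]
scene 100.5 (296, 171, 39, 7) [array([315., 174.]), array([38.1,  4. ])] 4.23639440536499 [129. 102.  86.]
```

View pics/top1.png

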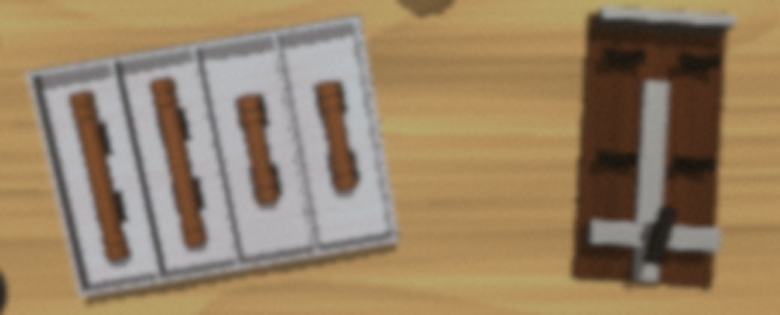

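View pics/scene1.png

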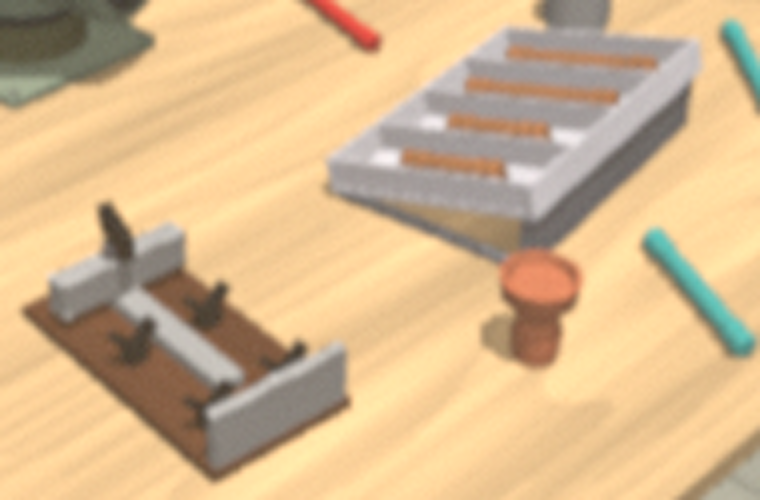

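Run:
```python
from h import *
T=np.load('top.npy');S=np.load('scene.npy')
t=lambda u,v:(120+(u+.5)/3-.5,140+(v+.5)/3-.5)
s=lambda u,v:(170+(u+.5)/4-.5,160+(v+.5)/4-.5)
np.set_printoptions(precision=1,suppress=True)
for n,a,b in(('rail end',t(655,82),s(229,380)),('stop front +y',t(720*0+590,221),s(185,238)),('stop front -y',t(720,228),s(66,292)),
  ('wall outer? +y',t(600,10),s(345,347)),('wall -y',t(733,17),s(208,407)),('bin hi -y',t(360,18),s(700,42)),('bin low -y',t(396,243),s(330,162)),('bin hi',t(360,18),s(536,185)),
  ('hA hi',t(81,93),s(656,62)),('hB hi',t(162,79),s(617,98)),('hA lo',t(119,262),s(510,51))):
    print(n,*two('top',a,'scene',b))
# cradle base edges in top
r,b=T[:,:,0],T[:,:,2]
L=[];R=[]
for v in range(152,232):
    row=r[v,300:375];thr=105
    i=np.where(row<thr)[0]
    def sub(i0,i1):return 300+i0+(row[i0]-thr)/(row[i0]-row[i1])*(i1-i0)
    L.append((sub(i[0],i[0]-1),v));R.append((sub(i[-1],i[-1]+1),v))
L=np.array(L);R=np.array(R)
def fit(P):
    for _ in range(4):
        c=np.polyfit(P[:,1],P[:,0],1);e=abs(np.polyval(c,P[:,1])-P[:,0]);P=P[e<max(.4,1.5*np.median(e))]
    return c,len(P)
for P,n in((L,'L'),(R,'R')):
    c,k=fit(P);q=[plane('top',(np.polyval(c,v),v),12) for v in(160,225)];d=q[0]-q[1]
    print(n,k,q,np.degrees(np.arctan2(d[1],d[0])))
col=T[215:245,318:352,0].mean(1);print('bottom profile',col.round())
col=T[136:160,320:352].mean(1);print('top profile',col.round()[:,0])
print(np.round(T[225:235,318:352:4,0]))
# handles
for n,c,l,a in(('A',(152.6,198.),56,77.35),('B',(179.2,193.7),55.7,77.9)):
    d=np.array([np.cos(np.radians(a)),np.sin(np.radians(a))])
    hi=np.array(c)-d*l/2;lo=np.array(c)+d*l/2
    H=plane('top',hi,58.5+23);M=plane('top',c,58.5);O=plane('top',lo,58.5-23);v=H-O
    print(n,H,M,O,'len',np.linalg.norm(v),'yaw',np.degrees(np.arctan2(v[1],v[0])))
```

```text
rail end [ 613.7 -257.7   23.7] 1.4859485064054312
stop front +y [ 465.7 -177.3   57. ] 4.7875552486312225
stop front -y [ 456.9 -309.7   61.9] 7.6906928035932935
wall outer? +y [ 686.6 -193.    64.6] 4.273260778569795
wall -y [ 672.2 -330.9   74.2] 1.6708228244702754
bin hi -y [715.6  99.6 247.2] 168.79993160984304
bin low -y [447.9  27.7  37.2] 8.8665594729271
bin hi [678.6  59.9 104.6] 12.250205666290693
hA hi [608.  346.9  88. ] 8.67494964793384
hB hi [621.  264.3  85.6] 7.960806179731535
hA lo [434.2 321.8  40. ] 10.711309434400288
L 58 [array([ 639.4, -182. ,   12. ]), array([ 427.1, -163.2,   12. ])] -5.044026946381803
R 56 [array([ 636.2, -338.7,   12. ]), array([ 424.3, -319. ,   12. ])] -5.320614916328126
bottom profile [ 80.  84.  85.  84.  84.  81.  71.  56.  44.  37.  37.  40.  47.  55.
  60.  61.  61.  63.  69.  82.  99. 117. 124. 126. 128. 129. 130. 130.
 130. 130.]
top profile [130. 130. 130. 130. 130. 127. 122. 117. 113. 104.  81.  54.  37.  33.
  34.  35.  36.  38.  42.  46.  47.  42.  38.  36.]
[[ 40.  38.  38.  40.  45.  26.  33.  36.  35.]
 [ 47.  44.  44.  40.  47.  30.  37.  37.  35.]
 [ 50.  48.  52.  43.  58.  44.  43.  43.  40.]
 [ 52.  49.  52.  42.  72.  70.  49.  51.  50.]
 [ 52.  50.  52.  43.  84.  91.  55.  54.  53.]
 [ 52.  50.  52.  42.  90.  97.  56.  55.  55.]
 [ 52.  50.  52.  40.  92.  99.  54.  56.  54.]
 [ 62.  60.  55.  42.  91.  96.  55.  56.  54.]
 [ 86.  84.  75.  54.  80.  84.  57.  58.  55.]
 [114. 111. 104.  71.  74.  78.  71.  62.  60.]]
A [605.6 346.3  81.5] [521.9 334.   58.5] [435.7 321.1  35.5] len 177.82269745096949 yaw 8.446712642947736
B [617.2 263.3  81.5] [533.8 250.6  58.5] [447.9 237.3  35.5] len 177.28138941991975 yaw 8.719151614239555
```

Request:
carry_out(commands=[[0,0,-8.5,29.5,-37.5,-4,-0.12],[0,0,-17,59,-75,-8,-0.12],[0,0,-25.5,88.5,-112.5,-12,-0.12],[0,0,-34,118,-150,-16,-0.12],[0,0,-42.5,147.5,-187.5,-20,-0.12],[0,0,-51,177,-225,-24,-0.12],[0,0,-59.5,206.5,-262.5,-28,-0.12],[0,0,-68,236,-300,-32,-0.12],[0,0,-76.5,265.5,-337.5,-36,-0.12],[0,0,-85,295,-375,-40,-0.12],[0,0,-93.5,324.5,-412.5,-40,-0.12],[0,0,-102,354,-450,-40,-0.12],[0,0,-110.5,383.5,-487.5,-40,-0.12],[0,0,-119,413,-525,-40,-0.12],[0,0,-127.5,442.5,-562.5,-40,-0.12],[0,0,-136,472,-600,-40,-0.12],[0,0,-144.5,501.5,-637.5,-40,-0.12],[0,0,-153,531,-675,-40,-0.12],[0,0,-161.5,560.5,-712.5,-40,-0.12],[0,0,-170,590,-750,-40,-0.12]], force=20)

```text
time_s: 2.7
ee_pos: [518.5, 334.1, 253.9]
ee_rot: [-180.0, 0.0, -173.5]
force: [0.7, -0.3, -0.9]
gripper_width: 40.3
gripper_force: 0.0
```

```bash
cat >> h.py <<'E'
def barR(yaw,slope):   # tool x down-slope along the bar (half-turned), z into the floor
    return Rot.from_euler('z',yaw+180,degrees=True)*Rot.from_euler('y',slope,degrees=True)*Rot.from_euler('x',180,degrees=True)
def delta(pos,R):
    s=state();R0=Rot.from_euler('xyz',s['ee_rot'],degrees=True)
    print('turn',(R0.inv()*R).as_rotvec(degrees=True).round(2),'shift',R0.inv().apply(np.array(pos)-s['ee_pos']).round(1),'F',s['force'].round(1),'w',round(s['gripper_width'],1),round(s['gripper_force'],1),'t',round(s['time_s'],2),'at',s['ee_pos'].round(1),s['ee_rot'].round(1),'q6',s['qpos'][5].round(0))
E
python3 - <<'E'
from h import *
R=barR(8.4,15);M=R.as_matrix();print(M.round(3))
print('bar dir should be -(.956,.141,.259):',M[:,0].round(3))
A=np.array([521.9,334.,58.5])
delta(A-60*M[:,2],R)
# cradle along-axis: base -x edge (z12), wall top inner edge (z68)
yaw=np.radians(-5.2);ex=np.array([np.cos(yaw),np.sin(yaw),0])
T=np.load('top.npy')
def cross(u0,u1,v0,v1,thr,rise):
    out=[]
    for u in range(u0,u1):
        c=T[v0:v1,u,0]
        i=np.where((c[:-1]<thr)&(c[1:]>=thr) if rise else (c[:-1]>thr)&(c[1:]<=thr))[0]
        if len(i): i=i[0];out.append((u,v0+i+(c[i]-thr)/(c[i]-c[i+1])))
    return out
for n,p,z in(('base -150',cross(314,326,229,242,92,True)+cross(345,355,229,242,92,True),12),('wall 125',cross(322,358,142,152,72,False),68)):
    q=np.array([plane('top',x,z) for x in p]);c=np.polyfit(q[:,1],q[:,0],1)
    print(n,np.degrees(np.arctan(-c[0])),q.mean(0).round(1),'along',(q@ex).mean().round(1),(q@ex).std().round(1))
mid=(np.array([639.4,-182.,12])+[636.2,-338.7,12]+[427.1,-163.2,12]+[424.3,-319,12])/4
print('mid',mid,mid@ex,'lat',mid@np.array([-ex[1],ex[0],0]))
E
```

```text
[[-0.956 -0.146  0.256]
 [-0.141  0.989  0.038]
 [-0.259  0.    -0.966]]
bar dir should be -(.956,.141,.259): [-0.956 -0.141 -0.259]
turn [ -0.26 -14.99  -1.87] shift [ 12.2  -1.  137.4] F [ 0.7 -0.3 -0.9] w 40.3 0.0 t 2.7 at [518.5 334.1 253.9] [-180.     0.  -173.5] q6 -65.0
base -150 -5.3020859512681815 [ 395.8 -237.9   12. ] along 415.8 0.4
wall 125 -5.025521642096632 [ 671.6 -255.6   68. ] along 692.0 0.5
mid [ 531.75  -250.725   12.   ] 552.2853826341307 lat -201.49924132281959
```

Request:
carry_out(commands=[[0,-7.5,-1,6,0,40,-0.12],[0,-15,-1.9,12,-1,85,-0.12],[-0.3,-15,-1.9,12.2,-1,125,-0.12],[-0.3,-15,-1.9,12.2,-1,137.4,-0.12],[-0.3,-15,-1.9,12.2,-1,137.4,-0.12],[-0.3,-15,-1.9,12.2,-1,137.4,-0.12]])

```text
time_s: 3.3
ee_pos: [507.1, 330.5, 117.6]
ee_rot: [179.9, 15.1, -172.0]
force: [-0.1, 0.0, 0.8]
gripper_width: 40.1
gripper_force: 0.0
```

Run:
```python
from h import *
R=barR(8.4,15);M=R.as_matrix()
delta(np.array([521.9,334.,58.5])+9*M[:,2],R)
a=[]
for c,(x0,x1,y0,y1) in(('top',(120,250,140,240)),('scene',(250,380,130,230))):
    f=grab_frame(c)[y0:y1,x0:x1,::-1];a.append(cv2.resize(np.clip(f*1.4,0,255).astype(np.uint8),(400,308),interpolation=cv2.INTER_CUBIC))
cv2.imwrite('pics/pre.png',np.hstack(a))
```

```text
turn [ 0.01  0.11 -0.35] shift [ 0.8  1.2 70. ] F [-0.1  0.   0.8] w 40.1 0.0 t 3.3 at [507.1 330.5 117.6] [ 179.9   15.1 -172. ] q6 -55.0
```

View pics/pre.png

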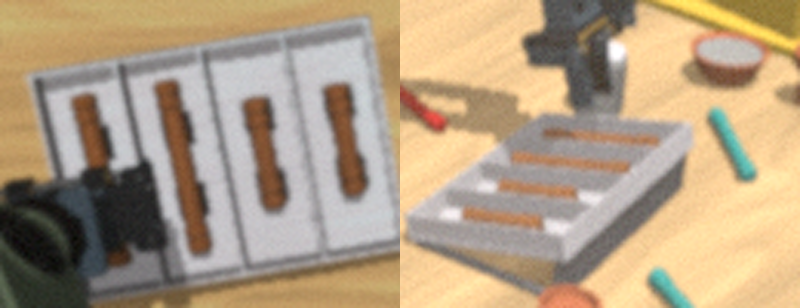

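Request:
carry_out(commands=[[0,0,-0.3,0.8,1.2,25,-0.12],[0,0,-0.3,0.8,1.2,45,-0.12],[0,0,-0.3,0.8,1.2,58,-0.12],[0,0,-0.3,0.8,1.2,63,-0.12],[0,0,-0.3,0.8,1.2,67,-0.12],[0,0,-0.3,0.8,1.2,69,-0.12],[0,0,-0.3,0.8,1.2,69,-0.12]])

```text
time_s: 4.1
ee_pos: [523.1, 333.7, 50.2]
ee_rot: [-180.0, 15.0, -171.6]
force: [-1.0, 0.2, -0.2]
gripper_width: 40.1
gripper_force: 0.0
```

No contact; close on the bar.

Request:
carry_out(commands=[[0,0,0,0,0,0.5,-0.5],[0,0,0,0,0,0.5,-1],[0,0,0,0,0,0.5,-1],[0,0,0,0,0,0.5,-1],[0,0,0,0,0,0.5,-1]], force=20)

```text
time_s: 4.6
ee_pos: [523.2, 334.8, 50.1]
ee_rot: [179.9, 15.1, -171.7]
force: [-2.9, 4.7, 3.5]
gripper_width: 25.2
gripper_force: 20.0
```

Request:
carry_out(commands=[[0,0,0,0,0,-8,-1],[0,0,0,0,0,-25,-1],[0,0,0,0,0,-50,-1],[0,0,0,0,0,-90,-1],[0,7.5,0,0,0,-130,-1],[0,15,0,0,0,-140,-1],[0,15,0,0,0,-140,-1],[0,15,0,0,0,-140,-1]])

```text
time_s: 5.4
ee_pos: [487.1, 327.3, 183.3]
ee_rot: [-179.9, 0.0, -171.7]
force: [-0.4, 0.9, -1.5]
gripper_width: 25.3
gripper_force: 20.0
```

```bash
cat >> h.py <<'E'
Y=-5.2;EX=np.array([np.cos(np.radians(Y)),np.sin(np.radians(Y)),0]);EY=np.array([-EX[1],EX[0],0])
def crad(along,lat,z): return 691.5*EX-201.5*EY+(along-125)*EX+lat*EY+np.array([0,0,z])
E
python3 - <<'E'
from h import *
print(crad(0,0,0),crad(35,40,50),crad(35,-40,50))
delta(crad(29,40,140),barR(Y,0))
a=[]
for c,(x0,x1,y0,y1) in(('top',(120,250,140,240)),('scene',(250,380,110,210))):
    f=grab_frame(c)[y0:y1,x0:x1,::-1];a.append(cv2.resize(np.clip(f*1.4,0,255).astype(np.uint8),(400,308),interpolation=cv2.INTER_CUBIC))
cv2.imwrite('pics/lift.png',np.hstack(a))
E
```

```text
[ 545.90604691 -252.014063      0.        ] [ 584.38730407 -215.35082737   50.        ] [ 577.13669765 -295.02157925   50.        ]
turn [-0.12  0.04 13.49] shift [ -12.2 -549.6   44.5] F [-0.4  0.9 -1.5] w 25.3 20.0 t 5.4 at [487.1 327.3 183.3] [-179.9    0.  -171.7] q6 -65.0
```

View pics/lift.png

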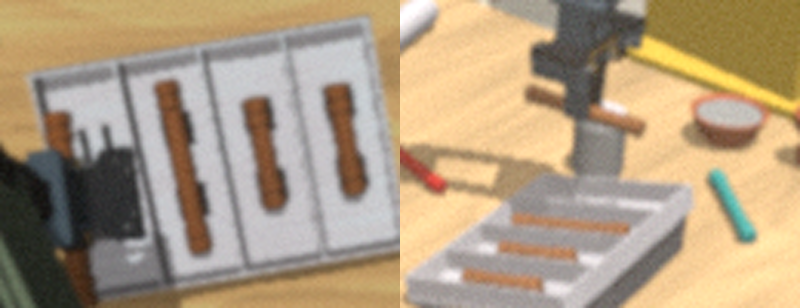

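Request:
carry_out(commands=[[0,0,0,0,-25,0,-1],[0,0,1,-1,-65,0,-1],[0,0,2,-2,-110,0,-1],[0,0,3,-3,-155,0,-1],[0,0,4,-4,-200,0,-1],[0,0,6,-5,-245,0,-1],[0,0,8,-6,-290,0,-1],[0,0,10,-7,-335,0,-1],[0,0,11,-8,-380,0,-1],[0,0,12,-9,-425,0,-1],[0,0,13,-10,-470,0,-1],[0,0,13.5,-11,-510,0,-1],[0,0,13.5,-12.2,-535,0,-1],[0,0,13.5,-12.2,-549.6,20,-1],[0,0,13.5,-12.2,-549.6,44,-1],[0,0,13.5,-12.2,-549.6,44,-1],[0,0,13.5,-12.2,-549.6,44,-1]])

```text
time_s: 7.2
ee_pos: [577.9, -212.9, 139.9]
ee_rot: [-180.0, -0.1, 174.9]
force: [1.0, 0.5, -0.6]
gripper_width: 25.7
gripper_force: 20.0
```

Run:
```python
from h import *
R=barR(Y,0);delta(crad(29,40,44),R)
a=[]
for c,(x0,x1,y0,y1) in(('top',(280,410,140,240)),('scene',(170,270,200,277))):
    f=np.mean([grab_frame(c).astype(float) for _ in range(4)],0)[y0:y1,x0:x1,::-1];a.append(cv2.resize(np.clip(f*1.4,0,255).astype(np.uint8),(400,308),interpolation=cv2.INTER_CUBIC))
cv2.imwrite('pics/place.png',np.hstack(a))
for z in (12,68): print('wall mid',proj('top',crad(125,0,z)))
print('bay left axis at bar ht',proj('top',[crad(-61,40,149),crad(119,40,149)]), 'scene',proj('scene',[crad(-61,40,149),crad(119,40,149)]))
```

```text
turn [-0.01 -0.12  0.09] shift [-0.9 -1.8 95.9] F [ 1.   0.5 -0.6] w 25.7 20.0 t 7.2 at [ 577.9 -212.9  139.9] [-1.800e+02 -1.000e-01  1.749e+02] q6 -106.0
wall mid [[338.30130393 150.12787029]]
wall mid [[341.98369906 146.94366649]]
bay left axis at bar ht [[330.35163103 204.21819625]
 [334.12225768 142.86799965]] scene [[212.40489996 203.91132553]
 [245.08749105 227.72054097]]
```

View pics/place.png

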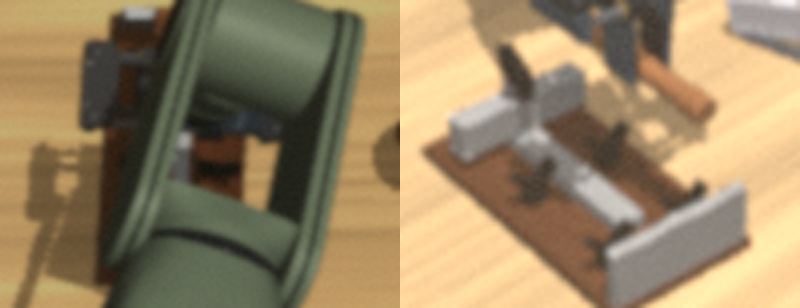

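Request:
carry_out(commands=[[0,0,0,5,-1.8,15,-1],[0,0,0,5,-1.8,45,-1],[0,0,0,5,-1.8,70,-1],[0,0,0,5,-1.8,85,-1],[0,0,0,5,-1.8,92,-1],[0,0,0,5,-1.8,95,-1],[0,0,0,5,-1.8,97,-1],[0,0,0,5,-1.8,97,-1]])

```text
time_s: 8.4
ee_pos: [574.4, -215.3, 44.6]
ee_rot: [-179.9, 0.1, 174.9]
force: [0.3, -0.1, 0.7]
gripper_width: 25.6
gripper_force: 20.0
```

Request:
carry_out(commands=[[0,0,0,0,0,1,-1],[0,0,0,0,0,2,-1],[0,0,0,0,0,3,-1],[0,0,0,0,0,3,-1]])

```text
time_s: 8.8
ee_pos: [574.8, -214.6, 43.4]
ee_rot: [180.0, 0.2, 174.8]
force: [-2.0, 3.7, 11.7]
gripper_width: 25.5
gripper_force: 20.0
```

Request:
carry_out(commands=[[0,0,0,0,0,0,-0.3],[0,0,0,0,0,0,0.1],[0,0,0,0,0,0,0.1],[0,0,0,0,0,0,0.1],[0,0,0,0,0,-30,0.1],[0,0,0,0,0,-75,0.1],[0,0,0,0,0,-120,0.1],[0,0,0,0,30,-145,0.1],[0,0,0,0,75,-145,0.1],[0,0,0,0,120,-145,0.1],[0,0,0,0,170,-145,0.1],[0,0,0,0,220,-145,0.1],[0,0,0,0,270,-145,0.1],[0,0,0,0,320,-145,0.1],[0,0,0,0,350,-145,0.1],[0,0,0,0,350,-145,0.1]])

```text
time_s: 10.4
ee_pos: [605.2, 137.6, 185.0]
ee_rot: [180.0, -0.0, 175.1]
force: [-0.4, -0.9, 0.4]
gripper_width: 50.0
gripper_force: 0.0
```

Run:
```python
from h import *
R=barR(8.4,15);M=R.as_matrix();B=np.array([533.8,250.6,58.5])
delta(B-60*M[:,2],R)
a=[]
for c,(x0,x1,y0,y1) in(('top',(280,410,140,240)),('scene',(170,270,200,277))):
    f=np.mean([grab_frame(c).astype(float) for _ in range(4)],0);np.save(c+'2',f);f=f[y0:y1,x0:x1,::-1];a.append(cv2.resize(np.clip(f*1.4,0,255).astype(np.uint8),(400,308),interpolation=cv2.INTER_CUBIC))
cv2.imwrite('pics/placed1.png',np.hstack(a))
print(proj('top',[crad(-67,40,50),crad(113,40,50)]),proj('scene',[crad(-67,40,50),crad(113,40,50)]))
```

```text
turn [ -1.7  -14.93 -13.2 ] shift [ 95.9 103.   68.6] F [-0.4 -0.9  0.4] w 50.0 0.0 t 10.4 at [605.2 137.6 185. ] [180.   -0.  175.1] q6 -73.0
[[324.43484665 207.25778419]
 [327.93694164 150.86599227]] [[212.44219731 225.87765273]
 [243.91996286 250.40042001]]
```

View pics/placed1.png

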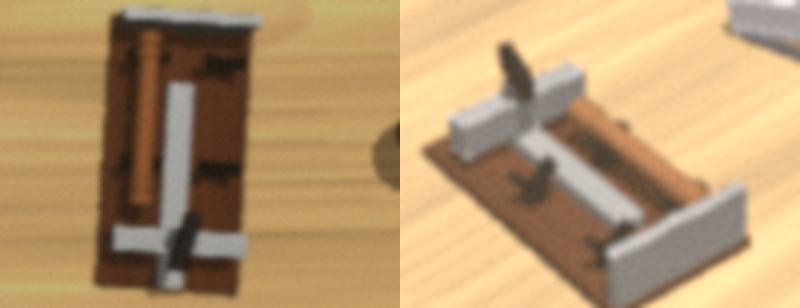

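The first handle lies in the +y bay (top crop (150,32) to (139,205), within 1 px of prediction). Now the second one.

Request:
carry_out(commands=[[0,0,-5,30,33,0,-0.12],[0,0,-13,65,70,0,-0.12],[-0.8,-7.5,-13.2,85,95,25,-0.12],[-1.7,-15,-13.2,96,103,55,-0.12],[-1.7,-15,-13.2,96,103,68,-0.12],[-1.7,-15,-13.2,96,103,68,-0.12],[-1.7,-15,-13.2,96,103,68,-0.12]])

```text
time_s: 11.5
ee_pos: [520.2, 244.7, 118.5]
ee_rot: [-180.0, 15.2, -171.9]
force: [0.2, 0.6, 0.9]
gripper_width: 40.0
gripper_force: 0.0
```

Run:
```python
from h import *
R=barR(8.4,15);M=R.as_matrix();B=np.array([533.8,250.6,58.5])
delta(B+8.5*M[:,2],R)
```

```text
turn [-0.13  0.17 -0.29] shift [ 1.9  4.  70.2] F [0.2 0.6 0.9] w 40.0 0.0 t 11.5 at [520.2 244.7 118.5] [-180.    15.2 -171.9] q6 -66.0
```

Request:
carry_out(commands=[[0,0,-0.3,1.9,4,8,-0.12],[0,0,-0.3,1.9,4,15,-0.12],[0,0,-0.3,1.9,4,15,-0.12]])

```text
time_s: 11.8
ee_pos: [520.8, 248.7, 101.6]
ee_rot: [-179.8, 15.0, -171.6]
force: [0.0, -0.7, -0.6]
gripper_width: 39.6
gripper_force: 0.0
```

Run:
```python
from h import *
R=barR(8.4,15);M=R.as_matrix();B=np.array([533.8,250.6,58.5])
delta(B+8.5*M[:,2],R)
```

```text
turn [-0.18 -0.    0.01] shift [-1.5  0.2 53.6] F [ 0.  -0.7 -0.6] w 39.6 0.0 t 11.8 at [520.8 248.7 101.6] [-179.8   15.  -171.6] q6 -65.0
```

Request:
carry_out(commands=[[0,0,0,-0.5,0.2,20,-0.12],[0,0,0,-0.5,0.2,38,-0.12],[0,0,0,-0.5,0.2,47,-0.12],[0,0,0,-0.5,0.2,51,-0.12],[0,0,0,-0.5,0.2,53,-0.12],[0,0,0,-0.5,0.2,53,-0.12]])

```text
time_s: 12.4
ee_pos: [534.7, 251.2, 51.8]
ee_rot: [-179.8, 15.1, -171.5]
force: [0.4, 0.2, 0.9]
gripper_width: 40.1
gripper_force: 0.0
```

Request:
carry_out(commands=[[0,0,0,0,0,0,-0.5],[0,0,0,0,0,0,-1],[0,0,0,0,0,0,-1],[0,0,0,0,0,0,-1],[0,0,0,0,0,0,-1]], force=20)

```text
time_s: 12.9
ee_pos: [534.8, 251.8, 52.2]
ee_rot: [-179.9, 15.2, -171.6]
force: [-3.3, 4.0, 5.5]
gripper_width: 25.3
gripper_force: 20.0
```

Request:
carry_out(commands=[[0,0,0,0,0,-8,-1],[0,0,0,0,0,-25,-1],[0,0,0,0,0,-50,-1],[0,0,0,0,0,-90,-1],[0,7.5,0,0,0,-130,-1],[0,15,0,0,0,-140,-1],[0,15,0,0,0,-140,-1]])

```text
time_s: 13.6
ee_pos: [502.5, 246.7, 189.5]
ee_rot: [-179.9, 0.4, -171.7]
force: [1.3, -0.1, -0.6]
gripper_width: 25.8
gripper_force: 20.0
```

Run:
```python
from h import *
delta(crad(23,-40,184),barR(Y,0))
```

```text
turn [-0.03  0.44 13.53] shift [  16.4 -544.     6.1] F [ 1.3 -0.1 -0.6] w 25.8 20.0 t 13.6 at [502.5 246.7 189.5] [-179.9    0.4 -171.7] q6 -73.0
```

Request:
carry_out(commands=[[0,0,0,0,-25,0,-1],[0,0,1,1,-65,0,-1],[0,0,2,2,-110,0,-1],[0,0,3,3,-155,0,-1],[0,0,4,4,-200,0,-1],[0,0,6,5,-245,0,-1],[0,0,8,7,-290,0,-1],[0,0,10,9,-335,0,-1],[0,0,11,11,-380,0,-1],[0,0,12,13,-425,0,-1],[0,0,13,14,-470,0,-1],[0,0.4,13.5,16,-510,0,-1],[0,0.4,13.5,16.4,-535,6,-1],[0,0.4,13.5,16.4,-544,6,-1],[0,0.4,13.5,16.4,-544,6,-1],[0,0.4,13.5,16.4,-544,6,-1]])

```text
time_s: 15.2
ee_pos: [561.2, -293.0, 181.5]
ee_rot: [-179.9, -0.4, 174.9]
force: [-0.3, 0.0, -0.3]
gripper_width: 25.6
gripper_force: 20.0
```

Run:
```python
from h import *
delta(crad(23,-40,47),barR(Y,0))
```

```text
turn [-0.14 -0.36  0.14] shift [ -4.9  -0.2 134.5] F [-0.3  0.  -0.3] w 25.6 20.0 t 15.2 at [ 561.2 -293.   181.5] [-179.9   -0.4  174.9] q6 -113.0
```

Request:
carry_out(commands=[[0,0,0,-3,-0.2,30,-1],[0,0,0,-3,-0.2,75,-1],[0,0,0,-3,-0.2,110,-1],[0,0,0,-3,-0.2,126,-1],[0,0,0,-3,-0.2,132,-1],[0,0,0,-3,-0.2,135,-1],[0,0,0,-3,-0.2,135,-1]])

```text
time_s: 15.9
ee_pos: [564.7, -294.9, 48.1]
ee_rot: [-179.8, -0.2, 175.0]
force: [0.0, 0.3, -0.1]
gripper_width: 25.4
gripper_force: 20.0
```

Request:
carry_out(commands=[[0,0,0,0,0,1,-1],[0,0,0,0,0,2,-1],[0,0,0,0,0,2,-1]])

```text
time_s: 16.2
ee_pos: [565.0, -295.2, 47.2]
ee_rot: [-179.8, -0.1, 174.9]
force: [0.0, 1.7, 5.4]
gripper_width: 25.8
gripper_force: 20.0
```

Request:
carry_out(commands=[[0,0,0,0,0,1.5,-1],[0,0,0,0,0,1.5,-1],[0,0,0,0,0,1.5,-0.3],[0,0,0,0,0,1.5,0.1],[0,0,0,0,0,1.5,0.1],[0,0,0,0,0,1.5,0.1],[0,0,0,0,0,-30,0.1],[0,0,0,0,0,-75,0.1],[0,0,0,0,0,-120,0.1],[0,0,0,0,30,-150,0.1],[0,0,0,0,75,-150,0.1],[0,0,0,0,120,-150,0.1],[0,0,0,0,170,-150,0.1],[0,0,0,0,220,-150,0.1],[0,0,0,0,270,-150,0.1],[0,0,0,0,300,-150,0.1],[0,0,0,0,300,-150,0.1]])

```text
time_s: 17.9
ee_pos: [591.5, 7.8, 193.9]
ee_rot: [-179.9, -0.3, 175.2]
force: [1.0, -1.1, 0.1]
gripper_width: 50.3
gripper_force: 0.0
```

Run:
```python
from h import *
a=[]
for c,(x0,x1,y0,y1) in(('top',(300,380,140,240)),('scene',(170,270,200,285))):
    f=np.mean([grab_frame(c).astype(float) for _ in range(6)],0);np.save(c+'3',f);f=f[y0:y1,x0:x1,::-1];a.append(cv2.resize(np.clip(f*1.5,0,255).astype(np.uint8),(400,500) if c=='top' else (400,340),interpolation=cv2.INTER_CUBIC))
a[1]=np.vstack([a[1],np.zeros((160,400,3),np.uint8)])
cv2.imwrite('pics/placed2.png',np.hstack(a))
print(state()['ee_pos'])
```

```text
[591.39893568   3.4767894  194.11346188]
```

View pics/placed2.png

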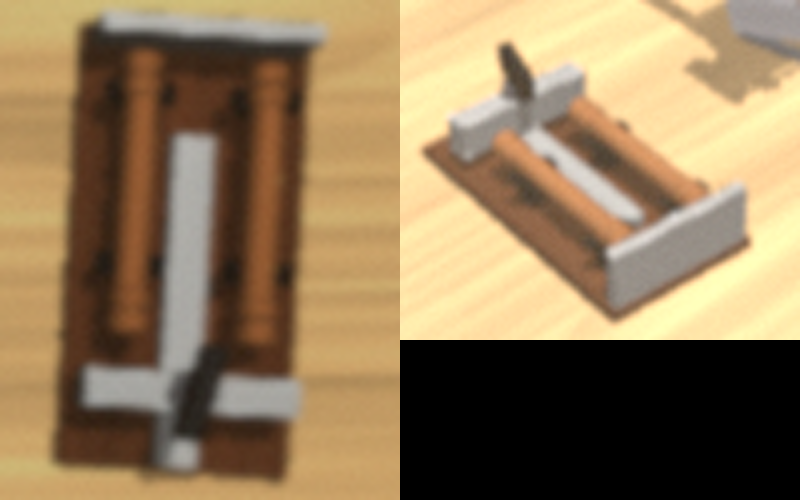

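Run:
```python
from h import *
T=np.load('top3.npy');S=np.load('scene3.npy')
def loc(P):d=np.asarray(P)-crad(0,0,0);return np.round([d@EX,d@EY,P[2]],1)
def blob(f,win,thr,sat):
    x0,x1,y0,y1=win;g=f[y0:y1,x0:x1];m=((g.max(2)<thr)&(g[:,:,0]-g[:,:,2]<sat)).astype(np.uint8)
    k=max(cv2.findContours(m,cv2.RETR_EXTERNAL,cv2.CHAIN_APPROX_NONE)[0],key=cv2.contourArea)
    r=cv2.minAreaRect(k);return np.array(r[0])+[x0,y0],r[1],cv2.boxPoints(r)+[x0,y0]
for thr in (38,46):
    c,s,b=blob(T,(330,346,206,232),thr,14);print('top',c,s);
    b=b[np.argsort(b[:,1])];e1,e2=b[:2].mean(0),b[2:].mean(0)
    p1,p2=plane('top',e1,95),plane('top',e2,95);d=p1-p2
    print(' loc',loc(plane('top',c,95)),'ends',loc(p1),loc(p2),'yaw',np.degrees(np.arctan2(d[1],d[0])))
    c2,s2,_=blob(S,(190,206,208,227),thr+25,30);print('scene',c2,s2);P,e=two('top',c,'scene',c2);print(' tri',loc(P),e)
# stop edges (z=65)
for u in (318,322,326,348,352,356):
    c=T[205:230,u,0];i=np.where(c>75)[0];thr=75
    a=i[0];z=i[-1]
    f=205+a-(c[a]-thr)/(c[a]-c[a-1]);r=205+z+(c[z]-thr)/(c[z]-c[z+1])
    print(u,loc(plane('top',(u,f),65)),loc(plane('top',(u,r),65)))
row=T[217:222,:,0].mean(0);print(row[310:365].round())
```

```text
top [339.59174442 217.52752304] (5.842740535736084, 18.29448127746582)
 loc [-96.6  -0.   95. ] ends [-69.5  -6.4  95. ] [-123.6    6.3   95. ] yaw -18.472663644903697
scene [198.60000038 217.69999981] (12.521980285644531, 3.130495071411133)
 tri [-95.5  -0.   89.1] 3.0756532132365777
top [339.46153927 217.69230652] (7.0601806640625, 18.43491554260254)
 loc [-97.1   0.3  95. ] ends [-69.4  -3.5  95. ] [-124.8    4.2   95. ] yaw -13.133722389974855
scene [198.80000019 218.10000038] (13.416406631469727, 4.0249223709106445)
 tri [-95.8   0.3  87.1] 3.993468324816823
318 [-84.8  61.5  65. ] [-110.6   59.9   65. ]
322 [-86.2  48.9  65. ] [-109.6   47.5   65. ]
326 [-59.3  38.1  65. ] [-109.6   35.1   65. ]
348 [-84.7 -31.7  65. ] [-110.5  -33.1   65. ]
352 [-52.9 -42.3  65. ] [-109.4  -45.4   65. ]
356 [-84.4 -56.4  65. ] [-111.2  -57.9   65. ]
[111.  82.  57.  44.  39.  40.  56.  80.  95.  98.  99.  98.  98.  98.
 100. 100. 100. 102. 102. 104. 105. 107. 103.  88.  66.  51.  39.  29.
  26.  28.  29.  35.  52.  78.  99. 109. 112. 112. 112. 112. 111. 111.
 111. 111. 111. 112. 112. 112. 113. 115. 120. 124. 125. 125. 126.]
```

Run:
```python
from h import *
delta(crad(-97,0,135),barR(-16,0))
```

```text
turn [-0.21 -0.28 10.87] shift [ 119.2 -258.2   60.6] F [ 0.6 -1.  -0.6] w 50.0 0.0 t 18.5 at [591.4   3.5 194.1] [-179.8   -0.3  174.9] q6 -85.0
```

Request:
carry_out(commands=[[0,0,2,15,-30,0,0.1],[0,0,4,33,-72,0,0],[0,0,6,52,-115,0,-0.1],[0,0,8,72,-158,0,-0.1],[0,0,10,92,-200,0,-0.1],[-0.2,-0.3,10.9,110,-238,20,-0.1],[-0.2,-0.3,10.9,119,-258,50,-0.1],[-0.2,-0.3,10.9,119,-258,60,-0.1],[-0.2,-0.3,10.9,119,-258,60,-0.1],[-0.2,-0.3,10.9,119,-258,60,-0.1]])

```text
time_s: 19.5
ee_pos: [450.8, -242.2, 136.3]
ee_rot: [-180.0, 0.1, 164.1]
force: [-0.2, 0.3, 1.2]
gripper_width: 41.0
gripper_force: 0.0
```

Run:
```python
from h import *
delta(crad(-97,0,77),barR(-16,0))
f=np.mean([grab_frame('scene').astype(float) for _ in range(4)],0)[185:285,160:290,::-1]
cv2.imwrite('pics/clamp.png',cv2.resize(np.clip(f*1.5,0,255).astype(np.uint8),(650,500),interpolation=cv2.INTER_CUBIC))
```

```text
turn [-0.    0.1   0.06] shift [ 1.3 -1.4 59.3] F [-0.2  0.3  1.2] w 41.0 0.0 t 19.5 at [ 450.8 -242.2  136.3] [-1.800e+02  1.000e-01  1.641e+02] q6 -104.0
```

View pics/clamp.png

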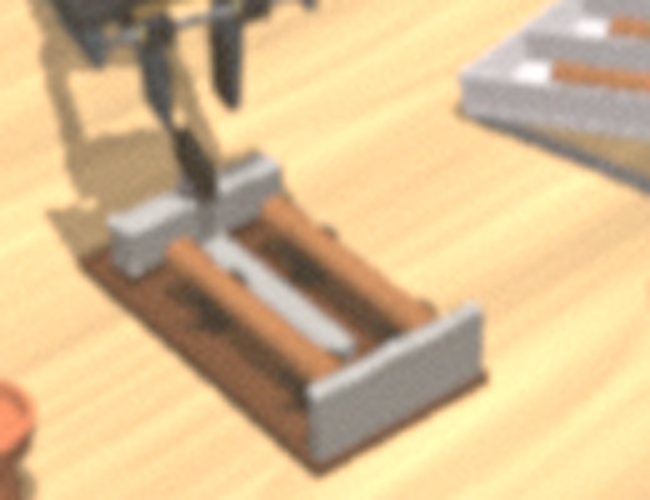

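The fingers hang either side of and above the clamp bar at about (195,160). Descend and grip it.

Request:
carry_out(commands=[[0,0,0,1.3,-1.4,15,-0.1],[0,0,0,1.3,-1.4,35,-0.1],[0,0,0,1.3,-1.4,50,-0.1],[0,0,0,1.3,-1.4,57,-0.1],[0,0,0,1.3,-1.4,59,-0.1],[0,0,0,1.3,-1.4,59,-0.4],[0,0,0,1.3,-1.4,59,-0.6],[0,0,0,1.3,-1.4,59,-1],[0,0,0,1.3,-1.4,59,-1],[0,0,0,1.3,-1.4,59,-1],[0,0,0,1.3,-1.4,59,-1]], force=25)

```text
time_s: 20.8
ee_pos: [448.5, -242.2, 77.2]
ee_rot: [179.9, 0.0, 163.9]
force: [1.7, 6.3, 3.7]
gripper_width: 13.7
gripper_force: 25.0
```

Run:
```python
from h import *
delta(crad(-70,0,77),barR(-16,0));print(state()['torque'])
```

```text
turn [ 0.15  0.05 -0.08] shift [-27.6   4.4   0.2] F [1.7 6.3 3.7] w 13.7 25.0 t 20.8 at [ 448.5 -242.2   77.2] [179.9   0.  163.9] q6 -104.0
[ 1.03456654 -0.36196882 -0.09198932]
```

Request:
carry_out(commands=[[0,0,0,-4,1.5,0,-1],[0,0,0,-9,2.4,0,-1],[0,0,0,-14,3.4,0,-1],[0,0,0,-19,4.3,0,-1],[0,0,0,-23,5.1,0,-1],[0,0,0,-26,5.7,0,-1],[0,0,0,-26,5.7,0,-1],[0,0,0,-26,5.7,0,-1]])

```text
time_s: 21.6
ee_pos: [475.1, -244.6, 77.2]
ee_rot: [179.9, 0.0, 164.0]
force: [-0.7, 3.7, 5.6]
gripper_width: 14.0
gripper_force: 25.0
```

Request:
carry_out(commands=[[0,0,0,-1,0.2,0,-1],[0,0,0,-2,0.4,0,-1],[0,0,0,-3,0.6,0,-1],[0,0,0,-3,0.6,0,-1]])

```text
time_s: 22.0
ee_pos: [477.6, -244.8, 77.2]
ee_rot: [179.9, -0.0, 164.0]
force: [-2.0, 5.0, 6.2]
gripper_width: 13.9
gripper_force: 25.0
```

Request:
carry_out(commands=[[0,0,0,-1,0.2,0,-1],[0,0,0,-2,0.4,0,-1],[0,0,0,-2,0.4,0,-1]])

```text
time_s: 22.3
ee_pos: [479.5, -245.0, 77.1]
ee_rot: [179.9, -0.0, 164.0]
force: [-1.9, 4.8, 6.1]
gripper_width: 13.7
gripper_force: 25.0
```

Request:
carry_out(commands=[[0,0,0,-1,0.2,0,-1],[0,0,0,-2,0.4,0,-1],[0,0,0,-2,0.4,0,-1]])

```text
time_s: 22.6
ee_pos: [480.7, -245.1, 77.1]
ee_rot: [180.0, -0.1, 164.0]
force: [-4.4, 4.8, 7.3]
gripper_width: 13.8
gripper_force: 25.0
```

Request:
carry_out(commands=[[0,0,0,-1,0.2,0,-1],[0,0,0,-2,0.4,0,-1],[0,0,0,-2,0.4,0,-1]])

```text
time_s: 22.9
ee_pos: [480.7, -245.1, 77.1]
ee_rot: [180.0, -0.4, 164.0]
force: [-9.3, 4.1, 11.2]
gripper_width: 13.9
gripper_force: 25.0
```

Force rises with no further motion: the stop is home. Turn the clamp, clockwise = positive about tool z.

Request:
carry_out(commands=[[0,0,0,-0.5,0,0,-1],[0,0,5,-0.5,0,0,-1],[0,0,10,-0.5,0,0,-1],[0,0,15,-0.5,0,0,-1],[0,0,20,-0.5,0,0,-1],[0,0,25,-0.5,0,0,-1],[0,0,30,-0.5,0,0,-1],[0,0,30,-0.5,0,0,-1]], force=40)

```text
time_s: 23.7
ee_pos: [481.0, -244.7, 77.1]
ee_rot: [-179.8, -0.4, 133.9]
force: [-9.9, 5.7, 11.5]
gripper_width: 13.9
gripper_force: 40.0
```

```bash
python3 -c "
from h import *
s=state();print(s['force'],s['torque'],s['ee_rot'],s['qpos'])"
```

```text
[-9.88755806  5.6687541  11.48666004] [ 0.84604575  1.42293446 -0.10040251] [-179.83702711   -0.38463293  133.93860052] [-2.81637624e+01  2.25301998e+01  1.05029315e+02 -4.62698527e-02
  5.28565973e+01 -7.20748378e+01]
```

Request:
carry_out(commands=[[0,0,5,0,0,0,-1],[0,0,10,0,0,0,-1],[0,0,15,0,0,0,-1],[0,0,20,0,0,0,-1],[0,0,25,0,0,0,-1],[0,0,29,0,0,0,-1],[0,0,32,0,0,0,-1],[0,0,32,0,0,0,-1]])

```text
time_s: 24.5
ee_pos: [481.4, -244.5, 77.2]
ee_rot: [-179.7, -0.2, 102.0]
force: [-8.1, 6.1, 11.9]
gripper_width: 14.0
gripper_force: 40.0
```

```bash
python3 -c "
from h import *
s=state();print(s['force'],s['torque'],s['ee_rot'],s['gripper_width'])"
```

```text
[-8.05417435  6.06483983 11.94898025] [0.98954211 1.22662787 0.0625163 ] [-179.70808074   -0.23881118  101.98222221] 13.981911947708873
```

Request:
carry_out(commands=[[0,0,3,0,0,0,-1],[0,0,6,0,0,0,-1],[0,0,8,0,0,0,-1],[0,0,8,0,0,0,-1]])

```text
time_s: 24.9
ee_pos: [481.5, -244.5, 77.2]
ee_rot: [-179.7, -0.2, 94.1]
force: [-8.1, 6.3, 11.7]
gripper_width: 14.2
gripper_force: 40.0
```

```bash
python3 -c "
from h import *
s=state();print(s['force'],s['torque'],s['ee_rot'],s['gripper_width'])"
```

```text
[-8.14754684  6.29806753 11.69791068] [1.05531731 1.17201814 0.43389144] [-179.67768066   -0.18116657   94.09781706] 14.19425707508716
```

Torque has risen at about 80°: tight. Release and retreat.

Request:
carry_out(commands=[[0,0,0,0,0,0,-0.5],[0,0,0,0,0,0,-0.2],[0,0,0,0,0,0,-0.2],[0,0,0,0,0,0,-0.2],[0,0,0,0,0,-20,-0.2],[0,0,0,0,0,-60,-0.2],[0,0,0,0,0,-105,-0.2],[0,0,0,40,0,-120,-0.2],[0,0,0,85,0,-120,-0.2],[0,0,0,130,0,-120,-0.2],[0,0,0,175,0,-120,-0.2],[0,0,0,210,0,-120,-0.2],[0,0,0,230,0,-120,-0.2],[0,0,0,230,0,-120,-0.2]])

```text
time_s: 26.3
ee_pos: [468.1, -14.7, 196.6]
ee_rot: [179.9, -0.0, 94.2]
force: [0.9, -0.6, -0.8]
gripper_width: 36.4
gripper_force: 0.0
```

Run:
```python
from h import *
a=[]
for c,(x0,x1,y0,y1) in(('top',(300,380,140,240)),('scene',(170,270,200,285))):
    f=np.mean([grab_frame(c).astype(float) for _ in range(6)],0);np.save(c+'4',f);f=f[y0:y1,x0:x1,::-1];a.append(cv2.resize(np.clip(f*1.5,0,255).astype(np.uint8),(400,500) if c=='top' else (400,340),interpolation=cv2.INTER_CUBIC))
a[1]=np.vstack([a[1],np.zeros((160,400,3),np.uint8)])
cv2.imwrite('pics/end.png',np.hstack(a))
s=state();print(s['ee_pos'],s['force'],s['time_s'])
```

```text
[468.15087344 -17.060613   196.46043457] [-0.59642264 -0.97967629 -0.15367564] 26.9
```

View pics/end.png

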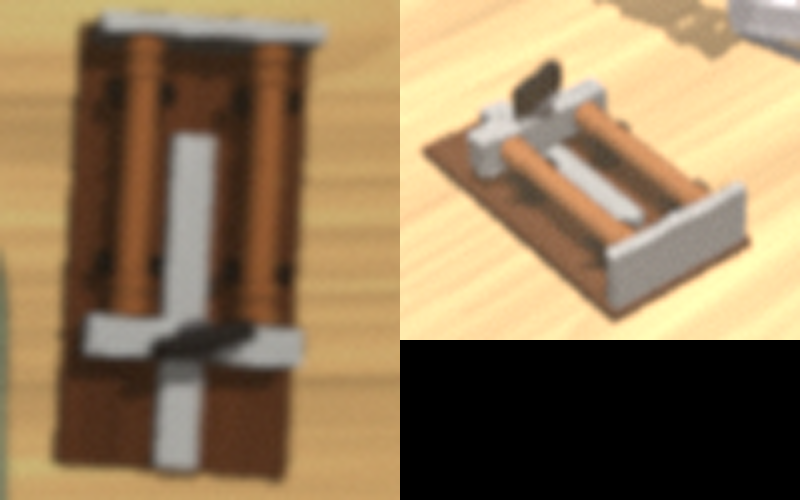

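Both handles lie between the end wall and the stop without a gap. In the top crop they run from (145,40) to (133,312) and from (270,47) to (260,320), and the clamp bar lies across the cradle from (155,345) to (252,328). Hand in.

```bash
python3 -c "
from workcell import workorder
print(workorder.job_done())"
```

```text
the job is handed in; nothing more can be done
None
```

The job is handed in at about 27 s of robot time, with no verdict returned: both long handles lie in the cradle's bays against the end wall, and the stop is up against them with its clamp turned tight at about 80°. The short handles, bowls and canister were never touched.

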